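# Press home the green miniature's stopper

### The arm

A 6-joint arm with a two-finger parallel gripper is mounted at the origin on the work surface. World frame = base frame: x ahead of the robot, y to its left, z up, the work surface at z = 0. Lengths are in m, angles in rad, forces in N, time in s.
With the tool pointing down it reaches from about 0.275 to 0.75 m from the base axis. Payload 10.2 kg.
Tool frame: the origin (TCP) lies at the very end of the fingers, on their centre line; the grasp point (between the pads) lies 19 mm behind it (r.grip_point_offset is the distance from the TCP to the grasp point, in m); z points along the fingers, y is the direction in which the jaws open and shut (so a half turn about z gives the same grasp; the last joint's range is limited). The gripper opens to 85 mm and grips with 20 to 120 N. Pads are 22 mm wide; open, the fingers measure 114 mm over their backs; the gripper's body (76 mm by 85 mm) begins 54 mm behind the grasp point. The pads swing forward as they close: fully open they stand 13 mm farther back than shut.
Start: joints at [-1.53, 0.313, 1.498, -0, 1.331, -0.223], TCP at [0.137, -0.507, 0.231] pointing down, gripper open.
Joint ranges: [-2.94, 2.94], [-0.97, 2.17], [0.19, 2.56], [-1.23, 4.37], [0.02, 3.11], [-2.88, 2.88]. Speed limits (rad/s): [2.39, 2.39, 3.01, 3.14, 3.14, 3.14].

### API

Orientations are given as a unit quaternion [x, y, z, w].
In Python, from bench import readout, snapshot, get_calibration, ticket, regions_of, r gives the robot as it stands. The module is installed in compiled form; this text tells all that it offers.
- The arm moves only by the tool play_rows, never from a script. Its argument "series" is a list of rows, each a list of 7 numbers: the shift along the world's x, y, z in mm, then the turn, a rotation vector about the world's x, y, z in rad, then the closure in counts, from 0 (fully open) to 255 (shut). In form: [[dx, dy, dz, rx, ry, rz, hand], ...]. A call has 1 to 20 rows; each row is the pose to reach, as a shift and turn from the pose commanded when the call began; what a row does not reach only later rows make up. A row lasts 1/8 s, in which the tool goes at most 62.5 mm and 10.7 degrees, less where a joint would pass 70% of its speed; a pose out of reach is approached as far as the arm can. A call with a gripper value outside its range is refused whole. The fingers move at their own pace and stop on an object; the grip force is fixed at half the most. Time passes only in rows, so rows that repeat a pose let the fingers close. It gives the time, the measured TCP pose, the force and the opening at its end, in the units of the state.
- readout.get_obs(): the state, without advancing time (a new reading comes with each control period).
- snapshot(name): name is "scene" or "top"; returns (picture, depth): 420x560x3 uint8, red, green, blue; 420x560 float32, m along the optical axis (not along the pixel's ray), 0 where there is no reading.
- get_calibration(name): a dict with "mtx" (3x3 intrinsics, pixels), "pose" (4x4, takes a point from camera to world coordinates). Camera axes: x right, y up, looking along -z (the intrinsics and any distortion apply to the point x, -y, -z); pixel columns grow to the right and rows downward; lengths in m; the calibration is good to about 2 mm. A picture is of the moment at which its call begins. get_calibration takes no time and is no camera call.
- ticket.hand_in(): hands the job in, once; it reports no verdict.
Trained networks look in the newest picture that a camera, given by its name, has taken for a name from the list of things; names that differ only in an ending like _2 or _b are one class to them, and where a whole thing is asked for, a point or a joint stands for the part that bears it (a point fixed in the world has none). Each returns a list of dicts, best first, with "p" (0 to 1); they miss things now and then, are a little off and sometimes report something else, mostly with a low value. They report only what shows in the picture. A call takes as long as a camera call. They do not tell look-alikes from the thing itself.
- regions_of(camera, name): "pixels" (420x560 bool, what is visible of it) and "xy" ([column, row] in pixels, amid what is visible of it).
The state is a dict: "time_s": time; "joint_pos": joint angles; "joint_vel": joint speeds; "effort": joint torques, N m; "eef_pos": TCP position; "eef_rot": TCP orientation; "contact_force": force on the tool from outside, world axes, zero at the start; "torque": the same for the moment, N m; "finger_gap": opening from 0.0 (shut) to 1.0 (fully open).
Only numpy, scipy, OpenCV 4.12 (cv2) and the standard library are available. Lean on these libraries where they do the work, as an engineer would, in place of code of your own. Each camera call takes 0.05 s, during which the arm holds its last target. There are 200 camera calls.

### The job

The green miniature bottle on the display step has just been refilled: gently press its raised black stopper straight down with the fingertips until it is fully home on the neck, then withdraw. Leave the green bottle standing upright where it is, without lifting or shoving it. The other three bottles still wait to be filled, so do not touch them or their raised stoppers, and leave the funnel and the carton where they stand.

Things in the scene. Friction and masses are not known exactly. Their poses are not given: they have to be found in the camera images.
- step: pale wooden display step standing fixed on the desk, 110 x 360 x 30 mm high (x, y, z), with a thin blue guard wire 3 mm thick along each long edge, 22 mm above the wood. Origin: centre of its underside, on the desk at z = 0; its y runs along the row of bottles. The bottles stand on it about 80 mm apart, in any order.
- green_bottle: deep green miniature bottle, loose, about 0.1 kg, upright on the step: body 40 mm across and 60 mm high with a white paper band, sloping shoulder, neck 21 mm across whose flat rim lies 94 mm above the underside. Origin: centre of its underside, z up the bottle's axis.
- green_stopper (a joint): how far the black stopper of the green bottle stands up out of the neck, m: 0 = fully home (underside of its head on the neck's rim), 0.013 = highest; it starts raised by 0.007 to 0.012. It slides along the bottle's axis against about 3.5 N of friction, and stays where it is left.
- green_cap (a point): centre of the flat top of the green bottle's stopper, whose black head is a disc 23 mm across and 14 mm high. This point lies 108 mm above the bottle's underside when the stopper is home, higher by the joint value when raised (138 mm above the desk when home).
- amber_bottle: amber-orange miniature bottle, loose, about 0.1 kg, upright on the step: body 40 mm across and 60 mm high with a white paper band, sloping shoulder, neck 21 mm across whose flat rim lies 94 mm above the underside. Origin: centre of its underside, z up the bottle's axis.
- amber_stopper (a joint): how far the black stopper of the amber bottle stands up out of the neck, m: 0 = fully home (underside of its head on the neck's rim), 0.013 = highest; it starts raised by 0.007 to 0.012. It slides along the bottle's axis against about 3.5 N of friction, and stays where it is left.
- amber_cap (a point): centre of the flat top of the amber bottle's stopper, whose black head is a disc 23 mm across and 14 mm high. This point lies 108 mm above the bottle's underside when the stopper is home, higher by the joint value when raised (138 mm above the desk when home).
- blue_bottle: dark blue miniature bottle, loose, about 0.1 kg, upright on the step: body 40 mm across and 60 mm high with a white paper band, sloping shoulder, neck 21 mm across whose flat rim lies 94 mm above the underside. Origin: centre of its underside, z up the bottle's axis.
- blue_stopper (a joint): how far the black stopper of the blue bottle stands up out of the neck, m: 0 = fully home (underside of its head on the neck's rim), 0.013 = highest; it starts raised by 0.007 to 0.012. It slides along the bottle's axis against about 3.5 N of friction, and stays where it is left.
- blue_cap (a point): centre of the flat top of the blue bottle's stopper, whose black head is a disc 23 mm across and 14 mm high. This point lies 108 mm above the bottle's underside when the stopper is home, higher by the joint value when raised (138 mm above the desk when home).
- clear_bottle: clear (whitish grey) miniature bottle, loose, about 0.1 kg, upright on the step: body 40 mm across and 60 mm high with a white paper band, sloping shoulder, neck 21 mm across whose flat rim lies 94 mm above the underside. Origin: centre of its underside, z up the bottle's axis.
- clear_stopper (a joint): how far the black stopper of the clear bottle stands up out of the neck, m: 0 = fully home (underside of its head on the neck's rim), 0.013 = highest; it starts raised by 0.007 to 0.012. It slides along the bottle's axis against about 3.5 N of friction, and stays where it is left.
- clear_cap (a point): centre of the flat top of the clear bottle's stopper, whose black head is a disc 23 mm across and 14 mm high. This point lies 108 mm above the bottle's underside when the stopper is home, higher by the joint value when raised (138 mm above the desk when home).
- funnel: small steel funnel, loose, standing mouth down on the desk on the robot's side of the step: 60 mm across, 68 mm high. Origin: centre of its underside.
- carton: plain brown cardboard carton with a white band, loose, standing on the desk on the robot's side of the step: 46 x 46 x 85 mm high. Origin: centre of its underside.
There are look-alikes about, which are no part of the job. Leave any pink or yellow look-alike of the carton alone.

How it is judged:
By the outcome, as a careful person would: the job done as asked, in the order asked, and still so for the second after the job is handed in, with the robot touching nothing.
It also fails if it takes over 32 s, if anything falls off the work surface, if the arm or the gripper's body presses on something with over 40 N, if the wrist force passes 120 N, or if a joint passes its speed limit or range.

## Working session

There is one attempt and no reset: what is moved stays moved. The work goes in short steps, Python scripts to look and compute and a tool call to move; the robot and the scene stay as the last step left them, time stands still between calls to the robot, and variables do not carry over. Pictures are saved under pics/ and viewed, about 8 in all and at most 12, crops included, and the job is handed in when it is done.

Besides the shell and the picture viewer there is one more tool, called as name([rows], argument=value, ...), one row to a line, values as JSON. play_rows: Moves the arm, as the interface text tells. Its arguments: {"type":"object","properties":{"series":{"type":"array"}},"required":["series"]}

```bash
mkdir -p pics; cat > h.py <<'E'
import numpy as np, cv2
from bench import readout, snapshot, get_calibration, ticket, regions_of, r
def world(cam, depth):
    c=get_calibration(cam); K=np.array(c["mtx"]); P=np.array(c["pose"])
    v,u=np.mgrid[:420,:560]
    X=np.stack([(u-K[0,2])/K[0,0]*depth, -(v-K[1,2])/K[1,1]*depth, -depth, np.ones_like(depth)],-1)
    return (X@P.T)[...,:3]
def save(name,im,scale=1):
    if scale!=1: im=cv2.resize(im,None,fx=scale,fy=scale,interpolation=cv2.INTER_CUBIC)
    cv2.imwrite("pics/"+name,im[...,::-1])
E
python3 - <<'E'
from h import *
for c in ("scene","top"):
    im,d=snapshot(c); save(c+"0.png",im); W=world(c,d); print(c,np.round(get_calibration(c)["pose"],3).tolist(), get_calibration(c).keys())
    for n in ("green_bottle","green_cap","amber_cap","blue_cap","clear_cap","funnel","carton"):
        for q in regions_of(c,n)[:3]:
            m=q["pixels"]&(d>0); w=W[m]
            print(n,round(q["p"],2),np.round(q["xy"]),m.sum(),np.round(np.median(w,0),4) if len(w) else "",np.round(np.percentile(w,98,axis=0),4) if len(w) else "")
print(readout.get_obs())
E
```

```text
scene [[-0.225, -0.827, 0.515, 0.879], [0.974, -0.185, 0.129, 0.195], [-0.011, 0.531, 0.848, 0.748], [0.0, 0.0, 0.0, 1.0]] dict_keys(['mtx', 'pose'])
green_bottle 0.8 [269. 262.] 937 [0.5798 0.1045 0.0954] [0.5903 0.1208 0.1498]
green_cap 0.76 [267. 246.] 196 [0.5732 0.1023 0.1482] [0.5813 0.1119 0.1504]
green_cap 0.47 [224. 223.] 195 [0.5518 0.0202 0.1491] [0.5598 0.0296 0.1518]
amber_cap 0.7 [221. 241.] 924 [0.5579 0.0242 0.0953] [0.5687 0.0384 0.1509]
amber_cap 0.6 [321. 248.] 205 [0.5591 0.1887 0.1478] [0.5671 0.1989 0.1505]
blue_cap 0.56 [218. 222.] 217 [0.551  0.0199 0.1489] [0.5598 0.0296 0.1517]
blue_cap 0.3 [246. 274.] 9488 [0.5808 0.0637 0.03  ] [0.6283 0.2377 0.054 ]
clear_cap 0.76 [170. 226.] 216 [ 0.5729 -0.0554  0.1484] [ 0.5808 -0.0465  0.1508]
funnel 0.82 [199. 211.] 634 [ 0.4658 -0.0565  0.018 ] [ 0.4857 -0.0355  0.0669]
funnel 0.48 [169. 228.] 204 [ 0.5725 -0.0554  0.1484] [ 0.5809 -0.0465  0.1508]
carton 0.86 [343. 198.] 1154 [0.416  0.2026 0.0762] [0.4208 0.2259 0.087 ]
carton 0.74 [289. 210.] 1092 [0.4613 0.1127 0.0817] [0.4656 0.1352 0.0871]
carton 0.73 [298. 16
[... 877 characters left out ...]
627 0.1332 0.087 ]
{'time_s': 0.8, 'joint_pos': array([-1.53037694e+00,  3.12899425e-01,  1.49771084e+00,  4.41829238e-05,
        1.33098157e+00, -2.23427674e-01]), 'joint_vel': array([-0.00014506,  0.00015912, -0.00057269,  0.00126827,  0.00160923,
        0.00118496]), 'effort': array([ 6.13215780e-04, -4.12149847e+01, -2.59886062e+01, -2.54687729e-04,
        5.85745565e-04,  2.23835116e-05]), 'eef_pos': array([ 0.13690355, -0.50684476,  0.23129039]), 'eef_rot': array([9.91311394e-01, 1.31535999e-01, 2.13319633e-05, 2.36965954e-06]), 'contact_force': array([-0.09296856, -0.0866682 , -0.23222788]), 'torque': array([-0.04607191, -0.01220826, -0.0317916 ]), 'finger_gap': 0.9972621114327112}
```

```bash
python3 - <<'E'
import cv2
a=cv2.imread("pics/scene0.png"); b=cv2.imread("pics/top0.png")
x=cv2.resize(a[195:335,120:370],(800,448),interpolation=cv2.INTER_CUBIC); cv2.imwrite("pics/c0.png",x)
E
```

```text
(no output)
```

View pics/scene0.png

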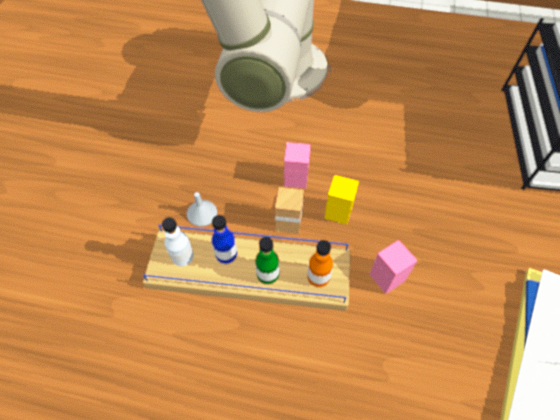

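View pics/top0.png

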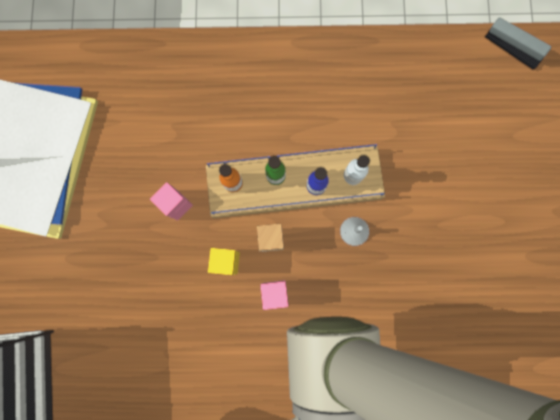

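```bash
sleep 1
```

```text
(no output)
```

View pics/c0.png

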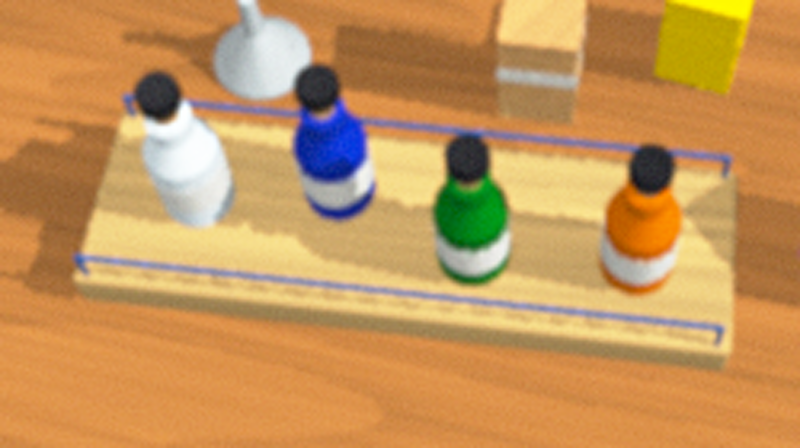

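Four bottles could be mistaken for each other. In the scene view their stoppers are at clear (170,226), blue (218,222), green (267,246) and amber (321,248). The crop confirms green is at (267,246), or (277,164) in the top view. Both cameras put its cap centre near (0.570, 0.1005, 0.150). I'm moving above it with the fingers shut.

play_rows([
  [30,42,10,0,0,0,255],
  [60,84,20,0,0,0,255],
  [90,126,20,0,0,0,255],
  [120,168,20,0,0,0,255],
  [150,210,20,0,0,0,255],
  [180,252,20,0,0,0,255],
  [210,294,20,0,0,0,255],
  [240,336,20,0,0,0,255],
  [270,378,20,0,0,0,255],
  [300,420,20,0,0,0,255],
  [330,462,20,0,0,0,255],
  [360,504,20,0,0,0,255],
  [390,546,20,0,0,0,255],
  [415,583,10,0,0,0,255],
  [433,607.5,0,0,0,0,255],
  [433,607.5,-20,0,0,0,255],
  [433,607.5,-35,0,0,0,255],
  [433,607.5,-50,0,0,0,255],
  [433,607.5,-60,0,0,0,255],
  [433,607.5,-60,0,0,0,255],
])

```text
time_s: 3.3
eef_pos: [0.5697, 0.1004, 0.1708]
eef_rot: [0.991, 0.131, -0.0, -0.0]
contact_force: [-0.3, -0.6, 0.6]
finger_gap: -0.002
```

```bash
python3 - <<'E'
from h import *
o=readout.get_obs(); print(o["eef_pos"],o["eef_rot"],o["contact_force"],o["finger_gap"],o["time_s"])
out=[]
for c in ("scene","top"):
    im,d=snapshot(c); W=world(c,d)
    K=np.array(get_calibration(c)["mtx"]);P=np.array(get_calibration(c)["pose"])
    q=np.linalg.inv(P)@np.r_[o["eef_pos"],1]; u=K[0,0]*q[0]/-q[2]+K[0,2]; v=K[1,1]*-q[1]/-q[2]+K[1,2]; print(c,u,v)
    u,v=int(u),int(v); out.append(cv2.resize(im[v-50:v+50,u-50:u+50],(400,400),interpolation=cv2.INTER_CUBIC))
    for n in ("green_bottle","green_cap"):
        for q in regions_of(c,n)[:2]:
            m=q["pixels"]&(d>0);w=W[m]; print(n,q["p"],q["xy"],m.sum(),np.median(w,0),np.percentile(w,98,axis=0))
save("near.png",np.hstack(out))
E
```

```text
[0.5696627  0.1004429  0.17081882] [ 9.91339376e-01  1.31324082e-01 -4.67290440e-04 -9.29494577e-05] [-0.30376945 -0.63417509  0.63077087] -0.0016141997976771882 3.3
scene 264.7955397458716 235.2162134427683
green_bottle 0.88 [265.6, 264.6] 885 [0.58012747 0.10511832 0.09514841] [0.59017349 0.12076162 0.14977453]
green_cap 0.71 [200.4, 212.1] 676 [ 0.46628605 -0.05645506  0.01734399] [ 0.48737513 -0.03447855  0.0687113 ]
green_cap 0.44 [267.1, 243.6] 181 [0.57485959 0.10273174 0.14815293] [0.5815076  0.11203731 0.15110876]
top 273.85335655247616 157.67504449949453
green_bottle 0.49 [355.2, 228.5] 615 [ 0.45661169 -0.05808589  0.0167263 ] [ 0.48431887 -0.03462989  0.06687631]
green_cap 0.6 [354.4, 229.8] 664 [ 0.45600894 -0.0574215   0.01585005] [ 0.48453812 -0.03337646  0.06659107]
```

View pics/near.png

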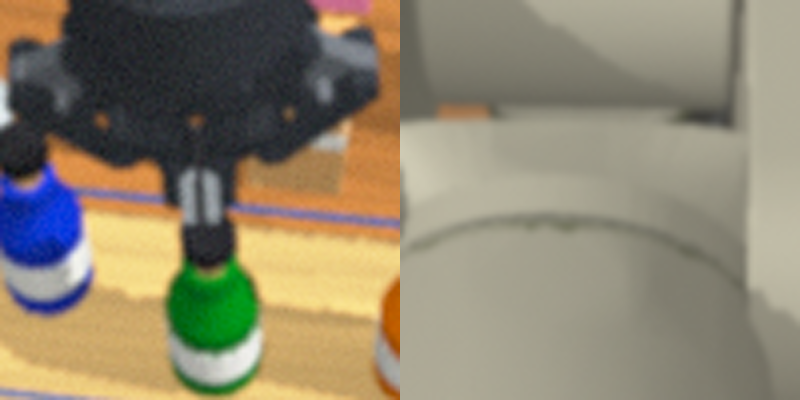

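The fingers are over the green stopper, about 1 mm low in y. I'll shift by +1 mm and press in small steps while watching the force.

play_rows([
  [0,1,-8,0,0,0,255],
  [0,1,-14,0,0,0,255],
  [0,1,-17,0,0,0,255],
  [0,1,-19,0,0,0,255],
  [0,1,-20,0,0,0,255],
  [0,1,-21,0,0,0,255],
  [0,1,-22,0,0,0,255],
  [0,1,-23,0,0,0,255],
  [0,1,-24,0,0,0,255],
  [0,1,-25,0,0,0,255],
  [0,1,-26,0,0,0,255],
  [0,1,-27,0,0,0,255],
  [0,1,-28,0,0,0,255],
  [0,1,-29,0,0,0,255],
  [0,1,-30,0,0,0,255],
  [0,1,-30,0,0,0,255],
])

```text
time_s: 5.6
eef_pos: [0.5698, 0.1016, 0.1411]
eef_rot: [0.991, 0.131, -0.0, -0.0]
contact_force: [0.2, 0.2, 1.7]
finger_gap: 0.0
```

play_rows([
  [0,0,-0.5,0,0,0,255],
  [0,0,-1,0,0,0,255],
  [0,0,-1.5,0,0,0,255],
  [0,0,-2,0,0,0,255],
  [0,0,-2.5,0,0,0,255],
])

```text
time_s: 6.22
eef_pos: [0.5699, 0.1017, 0.1388]
eef_rot: [0.991, 0.132, 0.0, 0.0]
contact_force: [0.6, 0.5, 3.6]
finger_gap: -0.0
```

play_rows([
  [0,0,-0.4,0,0,0,255],
  [0,0,-0.8,0,0,0,255],
  [0,0,-0.8,0,0,0,255],
])

```text
time_s: 6.6
eef_pos: [0.5699, 0.1017, 0.1381]
eef_rot: [0.991, 0.132, 0.0, 0.0]
contact_force: [-0.2, 1.0, 4.1]
finger_gap: -0.001
```

play_rows([
  [0,0,-0.4,0,0,0,255],
  [0,0,-0.8,0,0,0,255],
  [0,0,-0.8,0,0,0,255],
])

```text
time_s: 6.98
eef_pos: [0.5702, 0.1017, 0.138]
eef_rot: [0.991, 0.132, 0.001, 0.0]
contact_force: [-1.3, -0.2, 9.1]
finger_gap: -0.004
```

The motion stalled at z = 0.138 m and the force is rising, so the stopper is home. I'll add one small confirming push, then withdraw straight up and back away.

play_rows([
  [0,0,-0.4,0,0,0,255],
  [0,0,-0.4,0,0,0,255],
])

```text
time_s: 7.22
eef_pos: [0.5703, 0.1017, 0.138]
eef_rot: [0.991, 0.132, 0.001, 0.0]
contact_force: [-1.0, 0.8, 11.6]
finger_gap: 0.002
```

play_rows([
  [0,0,1,0,0,0,255],
  [0,0,3,0,0,0,255],
  [0,0,8,0,0,0,255],
  [0,0,20,0,0,0,255],
  [0,0,40,0,0,0,255],
  [0,0,70,0,0,0,255],
  [0,0,100,0,0,0,255],
  [-30,-50,120,0,0,0,255],
  [-60,-100,120,0,0,0,255],
  [-90,-150,120,0,0,0,255],
  [-120,-200,120,0,0,0,255],
  [-150,-250,120,0,0,0,255],
  [-180,-300,120,0,0,0,255],
  [-210,-350,120,0,0,0,255],
  [-240,-400,120,0,0,0,255],
  [-240,-400,120,0,0,0,255],
])

```text
time_s: 9.22
eef_pos: [0.3281, -0.3009, 0.2573]
eef_rot: [0.992, 0.129, -0.0, 0.0]
contact_force: [0.3, 0.7, -0.1]
finger_gap: 0.001
```

```bash
python3 - <<'E'
from h import *
o=readout.get_obs(); print(o["eef_pos"],o["contact_force"],o["time_s"])
for c in ("scene","top"):
    im,d=snapshot(c); W=world(c,d)
    if c=="scene": save("end.png",im[155:315,110:370],3)
    for n in ("green_bottle","green_cap","blue_cap","amber_cap","clear_cap","funnel","carton"):
        for q in regions_of(c,n)[:2]:
            m=q["pixels"]&(d>0);w=W[m]; print(c,n,round(q["p"],2),np.round(q["xy"]),m.sum(),np.round(np.median(w,0),4),np.round(np.percentile(w,98,axis=0),4))
E
```

```text
[ 0.32811098 -0.30091739  0.25731131] [ 0.2774049   0.71393224 -0.11507373] 9.225
scene green_bottle 0.92 [264. 267.] 811 [0.5809 0.104  0.0952] [0.5902 0.1199 0.1396]
scene green_cap 0.77 [266. 248.] 192 [0.573  0.1023 0.1378] [0.5816 0.1122 0.1401]
scene blue_cap 0.46 [218. 224.] 188 [0.5516 0.0205 0.1492] [0.5595 0.0297 0.1519]
scene amber_cap 0.72 [321. 247.] 189 [0.5594 0.1892 0.1479] [0.5671 0.1989 0.1505]
scene clear_cap 0.59 [168. 225.] 208 [ 0.5727 -0.0553  0.1486] [ 0.5813 -0.0462  0.1512]
scene funnel 0.7 [202. 213.] 638 [ 0.4676 -0.0561  0.0168] [ 0.4868 -0.0343  0.0611]
scene funnel 0.19 [322. 250.] 201 [0.5591 0.1886 0.1479] [0.5671 0.1986 0.1504]
scene carton 0.81 [340. 201.] 1069 [0.4163 0.2028 0.0784] [0.4207 0.2244 0.0871]
scene carton 0.65 [392. 268.] 1480 [0.5254 0.3067 0.078 ] [0.5464 0.3392 0.0871]
top green_bottle 0.59 [272. 174.] 443 [0.5618 0.1011 0.0982] [0.5804 0.1185 0.1389]
top green_cap 0.5 [230. 179.] 469 [0.5487 0.1842 0.0994] [0.5663 0.2028 0.1492]
top green_cap 0.46 [277. 166.] 129 [0.5692 0.1011 0.1373] [0.5803 0.112  0.1391]
top blue_cap 0.53 [324. 172.] 128 [0.5481 0.0181 0.1488] [0.5654 0.0286 0.151 ]
top clear_cap 0.55 [363. 162.] 98 [ 0.5688 -0.0563  0.1484] [ 0.5788 -0.0478  0.1511]
top funnel 0.84 [353. 229.] 608 [ 0.4556 -0.0574  0.0169] [ 0.4821 -0.0345  0.0666]
top carton 0.91 [173. 204.] 902 [0.5112 0.3041 0.0832] [0.543  0.339  0.0867]
top carton 0.68 [269. 237.] 570 [0.438  0.1104 0.0843] [0.4618 0.1312 0.0871]
```

View pics/end.png

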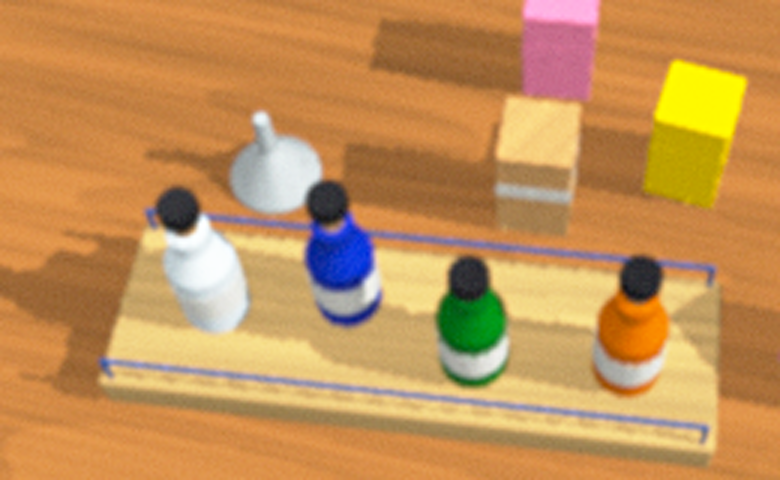

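The green bottle's head now sits on its rim, with its top about 11 mm lower. The bottle is upright and in place, and the other three stoppers are still raised.

```bash
python3 -c "
from bench import ticket; print(ticket.hand_in())"
```

```text
the job is handed in; nothing more can be done
None
```

The green bottle's stopper is pressed fully home, the arm is withdrawn, and the job is handed in. I pressed straight down with the fingers shut, in small steps, and backed off straight up; the arm's clock read 9.2 s afterwards.

- **Stopper:** the fingers stopped at z = 0.138 m, the height given for home. The force there rose to about 12 N with no further travel. In the scene camera the highest cap readings dropped from about 0.150 m to 0.140 m, about what the fingers' travel implied.
- **Green bottle:** it is upright and has not moved beyond about 1 mm, which is within measurement noise.
- **Everything else:** the other three stoppers are still raised, at 0.148–0.149 m. The funnel and carton have not moved within measurement noise.
- **Disagreements:** the trained networks mislabelled a few things with the green or carton names, such as the funnel and the pink and yellow look-alikes. In the final check they missed the amber cap in the top view and the real carton in the scene view. The pictures and the other camera settled these.

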